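# Hang the splash guard door on the lens grinder

## Task

Take the yellow guard door by its black handle out of its wooden rack and, with the door standing open towards the front of the green lens grinder, gently lower both its hinge knuckles together over the grinder's two hinge pins until it sits fully home. Then swing it shut on its hinge, gently, against the stop post, and leave it hanging there. Feel for the pins rather than forcing the door down, and leave the lens blank, lens holder and gauge block where they are.

Things in the scene. Friction and masses are not known exactly. Their poses are not given: they have to be found in the camera images.
- grinder: Green cast lens grinder, fixed. Origin on the bench under the middle of the doorway (plane x = 0); x points into the machine (front is -x), y to the hinge side, z up. Base plate 20 mm high, from x = -20 to 250 mm, y = -135 to 135 mm. Hinge post x -15 to 15, y 112 to 139 mm, 160 mm high. Brass bowl, gear head and crank lie behind, x above 75 mm, none above 175 mm.
- hinge_nominal (a point): Nominal hinge point (grinder x 0, y 75 mm), level with the lower shoulder, 55 mm above the bench; axes as the grinder's. The dark steel hinge leaf is bolted through oversize holes: the real vertical pin axis stands up to 6.5 mm from here along grinder x and up to 6.5 mm along grinder y, either way. It is not tracked, and stays put. Heights are exact.
- pin_top_nominal (a point): Nominal centre of the upper pin's top, 157 mm above the bench (same 6.5 mm doubt sideways as hinge_nominal). Two brass pins on one vertical axis point up: each 10 mm in diameter, 22 mm tall above a 20 mm wide shoulder, 1.5 mm chamfer round a 7 mm flat top. Shoulders 55 and 135 mm, pin tops 77 and 157 mm above the bench. Greased (friction about 0.1): a hung door turns freely.
- upper_lug_nominal (a point): Nominal underside centre of the upper shoulder's lug, 127 mm above the bench (lugs 8 mm thick, on 14 mm wide arms from the leaf, whose face is 26 mm from the axis on the +y side). The lower knuckle cannot pass this lug: bring the door in level from the front, knuckle undersides 23 to 48 mm above their shoulders, then lower it.
- stop_face (a point): Middle of the front face of the green stop post (grinder x 5 mm, y -63 mm, 90 mm above the bench); the face is 38 mm wide, from 20 to 150 mm high. It stops the back of the free end of the shut door. Axes as the grinder's.
- door_grip (a point): Centre of the black lifting handle on top of the loose yellow guard door (0.20 to 0.33 kg, amber window, balanced under the handle). Handle 30 mm along the door, 16 mm across, 44 mm high (22 mm up and down from here), standing on the top edge; pinched from above over its 30 mm sides the door cannot rock in its plane. Axes: x from hinge side to free edge, y across the thickness, z up.
- door_knuckle (a point): On the door's hinge axis, at the underside of its lower knuckle; from door_grip 79 mm towards door -x and 142 mm down. Two steel knuckles on this axis, each 20 mm long, 24 mm outside, bore 12.4 mm, right through, no chamfer. The upper one is 80 mm higher, so both meet their pins at once. Fully home, undersides rest on the shoulders (this point 55 mm above the bench).
- door_edge (a point): Middle of the door's free vertical edge (frame 120 mm long, 145 mm high, 10 mm thick, foot 25 mm below door_knuckle), 144 mm from the hinge axis, half-way through the thickness. When shut it lies at grinder x of about 0; hung open it stands out in front (grinder x well below 0).
- rack: Fixed wooden rack 100 x 100 mm, origin under its centre. A slot along its x axis, 12 mm wide, floor 12 mm and walls 47 mm above the bench, holds the door upright with its hinge side towards rack +x.
- lens_blank: Thick amber glass disc, 60 mm across, 16 mm high, loose; origin under its centre. Leave alone.
- lens_holder: Turned rosewood holder, 50 mm foot, 68 mm high, loose; origin under its centre. Leave alone.
- gauge_block: Dark steel block 35 x 20 x 30 mm high, loose; origin under its centre. Leave alone.
Not all that is in view belongs to the job. Of the things that look like the part that bears door_grip, the middle-sized one is meant.

How it is judged:
On the way, in this order (a step that is already met when the one before it is completed fails the run):
1. the door is fully home on both pins while standing open, its free edge at least 70 mm in front of the doorway (z of door_knuckle in the frame of grinder between 0.052 and 0.0575 m and horizontal distance between door_knuckle and hinge_nominal below 0.012 m and angle between door_grip's own z axis and vertical below 0.07 rad and x of door_edge in the frame of grinder below -0.07 m), for 0.3 s.
2. the door is swung shut against the stop post, still fully home (z of door_knuckle in the frame of grinder between 0.052 and 0.0575 m and horizontal distance between door_knuckle and hinge_nominal below 0.012 m and angle between door_grip's own z axis and vertical below 0.07 rad and x of door_edge in the frame of grinder above -0.007 m), for 0.2 s.
At the end, for the whole second after the job is handed in: The door hangs on both pins, knuckle undersides within 2.5 mm of the shoulders and 12 mm of the nominal hinge point, upright within 0.07 rad, its free edge no more than 7 mm in front of the doorway plane, at rest (all of step 2 and linear speed of guard_door below 0.01 m/s); the robot touches nothing.
It fails at once if the door is pressed on the grinder or its pins with more than 40 N (contact force between guard_door and grinder above 40 N).
It fails at once if the amber lens blank is moved by more than 15 mm (distance of lens_blank from where it was at the start of the episode above 0.015 m).
It fails at once if the rosewood lens holder is moved by more than 15 mm (distance of lens_holder from where it was at the start of the episode above 0.015 m).
It fails at once if the steel gauge block is moved by more than 15 mm (distance of gauge_block from where it was at the start of the episode above 0.015 m).
It also fails if it takes over 72 s, if anything falls off the work surface, if the arm or the gripper's body presses on something with over 40 N, if the wrist force passes 120 N, or if a joint passes its speed limit or range.

## Robot

A 6-joint arm with a two-finger parallel gripper is mounted at the origin on the work surface. World frame = base frame: x ahead of the robot, y to its left, z up, the work surface at z = 0. Lengths are in m, angles in rad, forces in N, time in s.
With the tool pointing down it reaches from about 0.375 to 0.9 m from the base axis. Payload 3.1 kg.
Tool frame: the origin (TCP) lies midway between the tips of the shut fingers; the grasp point (between the pads) lies 19 mm behind it; z points along the fingers, y is the line along which they close (so a half turn about z gives the same grasp; the last joint's range is limited). The gripper opens to 85 mm and grips with 20 to 120 N. Pads are 22 mm wide; open, the fingers measure 114 mm over their backs; the gripper's body (76 mm by 85 mm) begins 54 mm behind the grasp point. The pads swing forward as they close: fully open they stand 13 mm farther back than shut.
Start: joints at [1.093, 0.527, 1.433, -0, 1.181, -0.178], TCP at [0.185, 0.597, 0.21] pointing down, gripper open.
Joint ranges: [-3.08, 3.08], [-0.75, 2.2], [0.22, 2.44], [-1.43, 4.57], [0, 2.65], [-2.85, 2.85]. Speed limits (rad/s): [2.79, 2.79, 3.14, 3.14, 3.14, 3.14].

## Interface

Orientations are given as a unit quaternion [x, y, z, w].
In Python, from station import manip gives the robot as it stands. The module is installed in compiled form; this text tells all that it offers.
- The arm moves only by the tool apply_moves, never from a script. Its arguments are lists of equal length, an entry for each row: "claw": the gripper's target within -1 to 1 (fully open at 1, half-way at 0, shut at -1); "travel": the shift along the tool's x, y, z scaled (see below), a list of three; "turn": the turn, a rotation vector about the tool's x, y, z scaled (see below), a list of three. In form: {"claw": [claw, ...], "travel": [[dx, dy, dz], ...], "turn": [[rx, ry, rz], ...]}. A call has 1 to 5 rows; each row is the pose to reach, as a shift and turn from the pose commanded when the call began, along the tool's axes at that moment, turning the shorter way round; what a row does not reach only later rows make up. The controller multiplies each number of a shift by 800 mm and each number of a turn by 180 degrees. A row lasts 1/12 s, in which the tool goes at most 41.7 mm and 7.16 degrees, less where a joint would pass 70% of its speed; a pose out of reach is approached as far as the arm can. A call with a number of a shift or a turn outside -1 to 1 is refused whole. A call with a gripper value outside its range is refused whole. The fingers move at their own pace and stop on an object; "newtons" is the grip in N (left out, the last holds). Time passes only in rows, so rows that repeat a pose let the fingers close. It gives the time, the measured TCP pose, the force, the opening and the grip force at its end, in the units of the state.
- manip.sense(): the state, without advancing time (a new reading comes with each control period).
- manip.snapshot(name): name is "scene" or "side" or "wrist"; returns a dict with "pixels" (420x560x3 uint8, red, green, blue), "depth" (420x560 float32, m along the optical axis (not along the pixel's ray), 0 where there is no reading), "intrinsics" (3x3 intrinsics, pixels), "R" (3x3) and "t" (3): a world point X has camera coordinates R X + t. Camera axes: x right, y down, z forward; pixel columns grow to the right and rows downward; lengths in m; the calibration is good to about 2 mm. The wrist camera is an equidistant fisheye: a pixel r from the principal point sees the ray r / f radians off the axis. A picture is of the moment at which its call begins.
- manip.sign_off(): hands the job in; it is judged then, once.
The state is a dict: "t": time; "q": joint angles; "qd": joint speeds; "tau": joint torques, N m; "tcp_pos": TCP position; "tool_rot": TCP orientation; "force": force on the tool from outside, world axes, zero at the start; "ft_torque": the same for the moment, N m; "finger_gap": opening from 0.0 (shut) to 1.0 (fully open); "gripper_force": force on a finger pad.
Only numpy, scipy, OpenCV 4.12 (cv2) and the standard library are available. Lean on these libraries where they do the work, as an engineer would, in place of code of your own. Each camera call takes 0.05 s, during which the arm holds its last target. There are 200 camera calls.

## Working session

There is one attempt and no reset: what is moved stays moved. The work goes in short steps, Python scripts to look and compute and a tool call to move; the robot and the scene stay as the last step left them, time stands still between calls to the robot, and variables do not carry over. Pictures are saved under pics/ and viewed, at most 10 in all, crops included, and the job is handed in when it is done.

Besides the shell and the picture viewer there is one more tool, called after ">>>" as name(argument=value, ...) on one line, values as JSON. apply_moves: Moves the arm, as the interface text tells. Shifts and turns lie within -1 to 1; 1 stands for 800 mm of shift or 180 degrees of turn. Its arguments: {"type":"object","properties":{"claw":{"type":"array","items":{"type":"number"}},"travel":{"type":"array","items":{"type":"array","items":{"type":"number"}}},"turn":{"type":"array","items":{"type":"array","items":{"type":"number"}}},"newtons":{"type":"number"}},"required":["claw","travel","turn"]}

```bash
mkdir -p pics; cat > h.py <<'E'
import numpy as np, cv2
from station import manip
from scipy.spatial.transform import Rotation as Rn
def cap(n):
    s=manip.snapshot(n); return s
def save(s,name,box=None,k=1):
    im=s["pixels"][...,::-1]
    if box: r0,r1,c0,c1=box; im=im[r0:r1,c0:c1]
    if k!=1: im=cv2.resize(im,None,fx=k,fy=k,interpolation=cv2.INTER_CUBIC)
    cv2.imwrite("pics/"+name,im)
def cloud(s):
    K=s["intrinsics"];d=s["depth"];v,u=np.mgrid[:d.shape[0],:d.shape[1]]
    X=np.stack([(u-K[0,2])/K[0,0]*d,(v-K[1,2])/K[1,1]*d,d],-1)
    P=(X-s["t"])@s["R"]; P[d<=0]=np.nan
    return P
E
python3 - <<'E'
from h import *
a=cap("scene");b=cap("side")
save(a,"scene.png");save(b,"side.png")
np.savez("ab.npz",**{k+n:s[k] for n,s in(("a",a),("b",b)) for k in s})
st=manip.sense();print(st)
for s in(a,b):print(s["intrinsics"],-s["R"].T@s["t"],s["R"])
E
```

```text
{'t': 0.1, 'q': array([ 1.09248549e+00,  5.28403274e-01,  1.43378475e+00,  6.67270675e-06,
        1.18140995e+00, -1.78491460e-01]), 'qd': array([-0.00082581, -0.00233379, -0.00206886,  0.00116765, -0.00209385,
       -0.00142414]), 'tau': array([ 7.37139653e-04, -4.43307638e+01, -1.78588146e+01, -2.16044768e-04,
        3.82512604e-03, -3.26607494e-05]), 'tcp_pos': array([0.18423223, 0.59650289, 0.20890968]), 'tool_rot': array([ 1.49350015e-01,  9.88783883e-01, -9.48082783e-04, -3.26308690e-04]), 'force': array([ 0.94436525, -0.76010069,  1.3233771 ]), 'ft_torque': array([ 0.04703934,  0.03339886, -0.02665668]), 'gripper_force': 0.0, 'finger_gap': 1.0014565239518507}
[[443.32168424   0.         278.67574397]
 [  0.         443.32168424 208.41697287]
 [  0.           0.           1.        ]] [1.19656904 0.50551081 0.69747276] [[-0.56304598  0.82641818 -0.00349618]
 [ 0.46853829  0.31572866 -0.82509835]
 [-0.68077243 -0.4662064  -0.56497831]]
[[533.67954359   0.         279.72714613]
 [  0.         533.67954359 202.72263512]
 [  0.           0.           1.        ]] [ 0.24143386 -0.84528125  0.91785325] [[ 0.95201732 -0.30589322  0.00961026]
 [-0.19135762 -0.61947248 -0.76133837]
 [ 0.23884154  0.72296832 -0.64828353]]
```

View pics/scene.png

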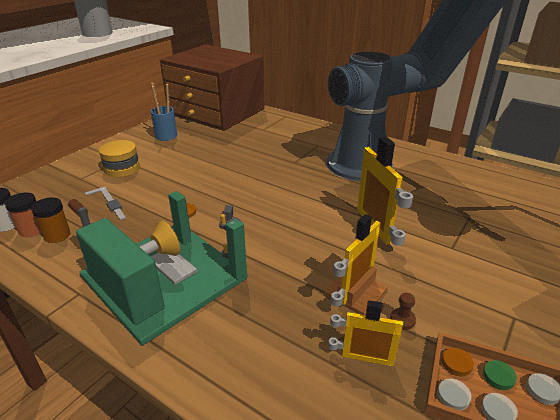

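View pics/side.png

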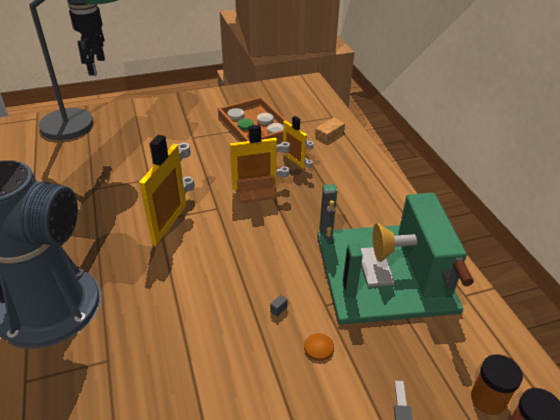

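Three yellow doors:
- **Large:** scene (378,195), side (165,195).
- **Middle:** scene (360,265), side (254,162). It stands in the wooden rack.
- **Small:** scene (371,338), side (295,145).

The middle-sized one in the rack fits the description. The grinder is at scene (160,270), with its hinge pins at scene (228,215) and side (330,215).

```bash
cat > m.py <<'E'
from h import *
z=np.load("ab.npz")
a={k[:-1]:z[k] for k in z if k.endswith("a")};b={k[:-1]:z[k] for k in z if k.endswith("b")}
for n,s in(("scene",a),("side",b)):
    P=cloud(s);hsv=cv2.cvtColor(s["pixels"],cv2.COLOR_RGB2HSV);H,S,V=[hsv[...,i].astype(int) for i in range(3)]
    ok=np.isfinite(P[...,0])&(P[...,2]>0.003)
    print(n)
    for nm,m,mn in(("yellow",(H>20)&(H<32)&(S>190)&(V>110),60),("green",(H>60)&(H<90)&(S>100),150),("black",(V<40)&(P[...,2]<.32),40),("brass",(H>15)&(H<25)&(S>120)&(V>100)&(P[...,2]>.04),12),("grey",(S<60)&(V>50)&(P[...,2]>.05)&(P[...,2]<.3),15)):
        c,l,st,ce=cv2.connectedComponentsWithStats((m&ok).astype(np.uint8))
        for i in range(1,c):
            if st[i,4]<mn: continue
            p=P[l==i]; p=p[(abs(p-np.median(p,0))<.3).all(1)]
            x,y=p[:,0],p[:,1]
            if x.mean()<0.1 or x.mean()>1.1 or abs(y.mean())>.7: continue
            (cx,cy),(w,h),ang=cv2.minAreaRect(p[:,:2].astype(np.float32))
            print(nm,st[i,4],"px",ce[i].round(),"lo",np.percentile(p,2,0).round(3),"hi",np.percentile(p,98,0).round(3),"rect",np.round([cx,cy,w,h,ang],3))
save(a,"crop.png",(200,380,190,430),3)
E
python3 m.py
```

```text
scene
yellow 116 px [395. 176.] lo [0.304 0.201 0.169] hi [0.341 0.248 0.195] rect [3.2100e-01 2.2400e-01 5.9000e-02 1.5000e-02 5.0911e+01]
yellow 740 px [360. 252.] lo [0.472 0.244 0.025] hi [0.59  0.261 0.159] rect [0.448 0.24  0.288 0.036 8.447]
yellow 1325 px [372. 335.] lo [0.662 0.305 0.005] hi [0.696 0.39  0.115] rect [ 0.64   0.36   0.074  0.146 69.565]
green 10671 px [159. 274.] lo [ 0.619 -0.236  0.01 ] hi [0.876 0.03  0.152] rect [ 0.734 -0.126  0.278  0.269 78.511]
green 403 px [499. 376.] lo [0.572 0.532 0.014] hi [0.612 0.578 0.025] rect [5.9300e-01 5.5300e-01 5.1000e-02 4.0000e-02 7.0924e+01]
black 387 px [385. 151.] lo [0.284 0.167 0.199] hi [0.313 0.207 0.253] rect [ 0.171  0.123  0.323  0.034 27.345]
black 930 px [ 30. 204.] lo [ 0.75  -0.623  0.082] hi [ 0.831 -0.439  0.098] rect [ 0.795 -0.535  0.07   0.202 17.858]
black 254 px [363. 227.] lo [0.524 0.245 0.162] hi [0.551 0.26  0.203] rect [5.3700e-01 2.5300e-01 1.5000e-02 3.2000e-02 8.0738e+01]
black 218 px [373. 311.] lo [0.673 0.335 0.116] hi [0.687 0.354 0.15 ] rect [6.7900e-01 3.4300e-01 1.4000e-02 2.2000e-02
[... 6328 characters left out ...]
ey 45 px [328. 191.] lo [ 0.625 -0.003  0.158] hi [0.649 0.019 0.164] rect [6.3800e-01 6.0000e-03 2.0000e-02 2.5000e-02 6.7914e+01]
grey 17 px [327. 208.] lo [ 0.622 -0.035  0.118] hi [ 0.632 -0.001  0.138] rect [ 6.2700e-01 -1.7000e-02  3.7000e-02  5.0000e-03  7.5229e+01]
grey 258 px [406. 240.] lo [ 0.739 -0.151  0.075] hi [ 0.794 -0.102  0.115] rect [ 7.6900e-01 -1.1000e-01  8.1000e-02  4.9000e-02  7.8535e+01]
grey 25 px [459. 259.] lo [ 0.788 -0.279  0.154] hi [ 0.811 -0.258  0.176] rect [ 8.0500e-01 -2.6600e-01  3.8000e-02  1.4000e-02  4.2332e+01]
grey 44 px [447. 273.] lo [ 0.787 -0.271  0.106] hi [ 0.804 -0.246  0.113] rect [ 7.9300e-01 -2.5800e-01  3.4000e-02  1.0000e-02  5.8321e+01]
```

View pics/crop.png

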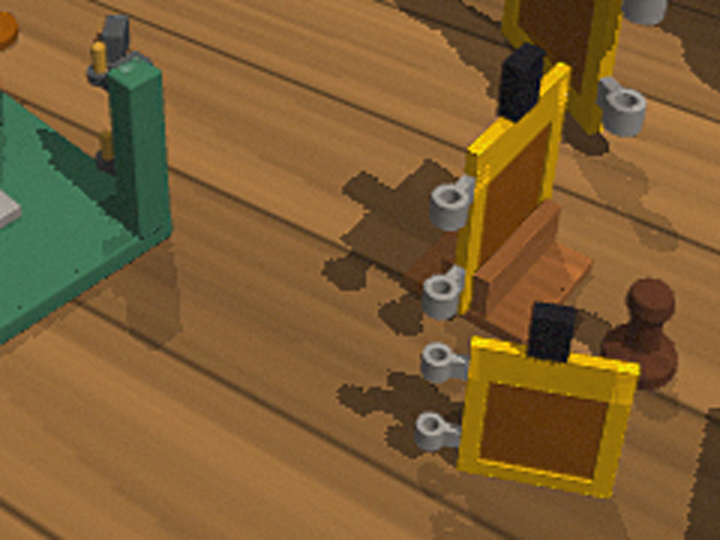

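The crop confirms it. The middle-sized door at scene (360,265) stands in the wooden rack, with its black handle at (363,227) and knuckles at (341,268) and (337,296). The other two doors stand free. Next I'll fit the door and grinder poses.

```bash
cat > m2.py <<'E'
from h import *
z=np.load("ab.npz")
for n in "ab":
    s={k[:-1]:z[k] for k in z if k.endswith(n)}
    P=cloud(s);hsv=cv2.cvtColor(s["pixels"],cv2.COLOR_RGB2HSV);H,S,V=[hsv[...,i].astype(int) for i in range(3)]
    def sel(m,lo,hi): return P[m&(P>lo).all(-1)&(P<hi).all(-1)]
    print(n)
    yl=(H>20)&(H<32)&(S>150)
    p=sel(yl,(.46,.22,.145),(.6,.28,.165)); v=cv2.fitLine(p[:,:2].astype(np.float32),cv2.DIST_HUBER,0,.01,.01).ravel();print("door top",len(p),p[:,2].max(),np.degrees(np.arctan(v[1]/v[0])),v, np.percentile(p[:,0],[1,99]))
    p=sel(V<50,(.5,.22,.17),(.57,.28,.21));print("handle",len(p),np.percentile(p,[2,98],axis=0).round(4),np.round(cv2.minAreaRect(p[p[:,2]>.197][:,:2].astype(np.float32))[0],4))
    g=(H>60)&(H<90)&(S>100)
    for nm,lo,hi in(("hpost",(.6,-.03,.156),(.68,.05,.166)),("stop",(.57,-.22,.143),(.66,-.13,.155)),("plate",(.55,-.3,.015),(.9,.1,.024))):
        p=sel(g,lo,hi); 
        if len(p)>5: print(nm,len(p),p.mean(0).round(4),np.round(cv2.minAreaRect(p[:,:2].astype(np.float32)),4) if 0 else [np.round(q,4) for q in cv2.minAreaRect(p[:,:2].astype(np.float32))])
    br=(H>12)&(H<28)&(S>110)&(V>60)
    for lo,hi in((.136,.1555),(.1555,.16),(.057,.0755),(.0755,.08)):
        m=br&(P>(.6,-.06,lo)).all(-1)&(P<(.66,.0,hi)).all(-1); p=P[m]
        print("pin",len(p),p.mean(0).round(4),p.std(0).round(4),np.argwhere(m).mean(0).round(1))
E
python3 m2.py
```

```text
a
door top 267 0.16430020798220013 -5.6742096 [ 0.9951002  -0.09887185  0.5414884   0.25383407] [0.47235442 0.59125386]
handle 242 [[0.5233 0.2438 0.1709]
 [0.5513 0.2599 0.2032]] [0.5361 0.2514]
hpost 102 [0.6486 0.0213 0.1599] [array([0.647 , 0.0192]), array([0.0249, 0.0306]), np.float64(72.6433)]
stop 109 [ 0.6274 -0.1666  0.1497] [array([ 0.6266, -0.169 ]), array([0.0382, 0.0223]), np.float64(85.3931)]
plate 4344 [ 0.7454 -0.0653  0.0204] [array([ 0.7338, -0.1278]), array([0.2739, 0.2693]), np.float64(78.4236)]
pin 33 [ 0.6348 -0.0237  0.1461] [0.0025 0.0023 0.0054] [220.  222.5]
pin 12 [ 0.6325 -0.0256  0.1569] [0.0019 0.003  0.0009] [215.1 222.2]
pin 28 [ 0.6351 -0.0241  0.0665] [0.0018 0.0025 0.0057] [249. 225.]
pin 8 [ 0.6331 -0.0262  0.0775] [0.0027 0.0028 0.0014] [244.4 224.5]
b
door top 267 0.16317508936038028 -5.2659454 [ 0.9957794  -0.09177875  0.5184724   0.2474493 ] [0.47184127 0.58592718]
handle 154 [[0.5191 0.2376 0.1705]
 [0.5468 0.2541 0.2043]] [0.5316 0.2468]
hpost 39 [0.6471 0.0166 0.1616] [array([0.6451, 0.0151]), array([0.0213, 0.0277]), np.float64(66.2137)]
stop 180 [ 0.6222 -0.174   0.1503] [array([ 0.623, -0.171]), array([0.0436, 0.023 ]), np.float64(76.0119)]
plate 5246 [ 0.696 -0.167  0.021] [array([ 0.7312, -0.1303]), array([0.2722, 0.2693]), np.float64(78.827)]
pin 27 [ 0.6314 -0.0275  0.1461] [0.0041 0.0074 0.0051] [205.6 330.9]
pin 12 [ 0.6309 -0.0278  0.1576] [0.0028 0.0029 0.001 ] [201.8 331.2]
pin 19 [ 0.6306 -0.0301  0.0659] [0.0027 0.0024 0.0045] [232.6 328.5]
pin 15 [ 0.6306 -0.0282  0.0776] [0.0026 0.0032 0.0012] [228.4 328.6]
```

```bash
cat >> h.py <<'E'
def plan(p,yaw):
    s=manip.sense();R=Rn.from_quat(s["tool_rot"]);x=R.as_matrix()[:,0]
    y0=np.degrees(np.arctan2(x[1],x[0]))
    Rd=Rn.from_euler('z',yaw,degrees=True)*Rn.from_quat([1,0,0,0])
    print("t",round(s["t"],2),"pos",s["tcp_pos"].round(4),"yaw",y0.round(2),"F",s["force"].round(1),"T",s["ft_torque"].round(2),"gap",round(s["finger_gap"],3),"grip",round(s["gripper_force"],1),"q",np.degrees(s["q"]).round(0))
    print(" travel",(R.inv().apply(np.array(p)-s["tcp_pos"])/.8).round(4),"turn",((R.inv()*Rd).as_rotvec()/np.pi).round(4))
E
echo
```

>>> apply_moves(claw=[1,1,1,1,1], travel=[[-0.05,-0.03,-0.06],[-0.1,-0.055,-0.06],[-0.145,-0.077,-0.06],[-0.19,-0.1,-0.06],[-0.235,-0.125,-0.06]], turn=[[0,0,0.039],[0,0,0.078],[0,0,0.117],[0,0,0.156],[0,0,0.195]])

```text
t: 0.52
tcp_pos: [0.3222, 0.4587, 0.258]
tool_rot: [0.443, 0.897, 0.0, 0.0]
force: [0.5, -0.2, -0.5]
finger_gap: 1.002
gripper_force: 0.0
```

```bash
python3 -c "
from h import *
plan([.534,.249,.26],-5.5)"
```

```text
t 0.52 pos [0.3222 0.4587 0.258 ] yaw 127.44 F [ 0.5 -0.2 -0.5] T [-0.02 -0.06 -0.  ] gap 1.002 grip 0.0 q [43. 22. 88. -0. 70.  6.]
 travel [-0.369   0.0509 -0.0025] turn [ 2.000e-04 -4.000e-04  7.385e-01]
```

>>> apply_moves(claw=[1,1,1,1,1], travel=[[-0.04,0.005,0],[-0.08,0.01,0],[-0.12,0.017,0],[-0.15,0.021,0],[-0.18,0.025,0]], turn=[[0,0,0.039],[0,0,0.078],[0,0,0.117],[0,0,0.156],[0,0,0.195]])

```text
t: 0.93
tcp_pos: [0.4259, 0.3566, 0.2572]
tool_rot: [0.693, 0.721, -0.0, -0.0]
force: [0.2, -0.0, -0.4]
finger_gap: 1.002
gripper_force: 0.0
```

>>> apply_moves(claw=[1,1,1,1,1], travel=[[-0.03,0.03,0],[-0.06,0.06,0],[-0.09,0.085,0],[-0.12,0.11,0],[-0.14,0.13,0]], turn=[[0,0,0.039],[0,0,0.078],[0,0,0.117],[0,0,0.156],[0,0,0.195]])

```text
t: 1.35
tcp_pos: [0.5354, 0.2486, 0.257]
tool_rot: [0.878, 0.478, -0.001, 0.0]
force: [0.3, 0.3, 0.2]
finger_gap: 1.001
gripper_force: 0.0
```

>>> apply_moves(claw=[1,1,1,1,1], travel=[[0,0,0],[0,0,0],[0,0,0],[0,0,0],[0,0,0]], turn=[[0,0,0.039],[0,0,0.078],[0,0,0.117],[0,0,0.156],[0,0,0.195]])

```text
t: 1.77
tcp_pos: [0.5338, 0.2507, 0.257]
tool_rot: [0.982, 0.191, -0.001, 0.0]
force: [-0.7, 0.1, 0.1]
finger_gap: 0.997
gripper_force: 0.0
```

>>> apply_moves(claw=[1,1,1,1,1], travel=[[0,0,0],[0,0,0],[0,0,0],[0,0,0],[0,0,0]], turn=[[0,0,0.039],[0,0,0.078],[0,0,0.117],[0,0,0.15],[0,0,0.15]])

```text
t: 2.18
tcp_pos: [0.5337, 0.2509, 0.257]
tool_rot: [0.999, -0.041, -0.001, 0.0]
force: [-0.9, -0.3, -1.0]
finger_gap: 0.998
gripper_force: 0.0
```

```bash
python3 -c "
from h import *
plan([.534,.249,.26],-5.5)
w=cap('wrist');save(w,'w1.png');print(w['intrinsics'],w['R'],-w['R'].T@w['t'])
np.savez('w1.npz',**w)"
```

```text
t 2.18 pos [0.5337 0.2509 0.257 ] yaw -4.67 F [-0.9 -0.3 -1. ] T [-0.01 -0.03 -0.04] gap 0.998 grip 0.0 q [ 14.  25.  84.   0.  71. 109.]
 travel [ 0.0005  0.0023 -0.0037] turn [0.0001 0.0004 0.0046]
[[325.1922621    0.         276.83878649]
 [  0.         325.1922621  208.13064429]
 [  0.           0.           1.        ]] [[-8.03880232e-02 -9.96763640e-01  1.04237936e-04]
 [-9.61094814e-01  7.75390913e-02  2.65112143e-01]
 [-2.64262227e-01  2.12116586e-02 -9.64217580e-01]] [0.60079771 0.24487943 0.42031992]
```

View pics/w1.png

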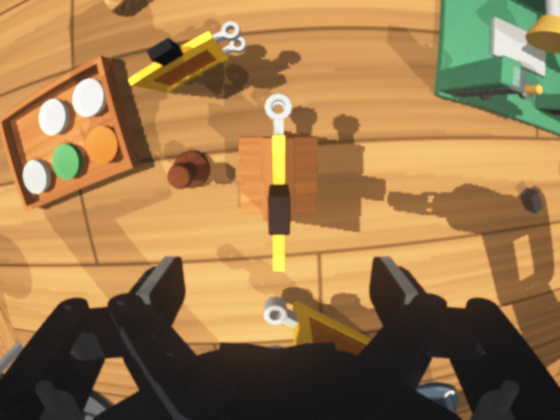

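The wrist view shows the handle at (279,210), the door lying straight along column 279, and the upper knuckle bore at (277,107). I'm centred, so I'll go down and grip.

>>> apply_moves(claw=[1,1,1,1,1], travel=[[0.002,0.003,0.03],[0.002,0.003,0.06],[0.002,0.003,0.09],[0.002,0.003,0.118],[0.002,0.003,0.118]], turn=[[0,0,0.0025],[0,0,0.0025],[0,0,0.0025],[0,0,0.0025],[0,0,0.0025]])

```text
t: 2.65
tcp_pos: [0.5319, 0.2474, 0.1586]
tool_rot: [0.999, -0.043, -0.005, 0.001]
force: [-0.8, -0.2, -0.2]
finger_gap: 0.999
gripper_force: 0.0
```

>>> apply_moves(claw=[-0.3,-0.6,-1,-1,-1], travel=[[0,0,0],[0,0,0],[0,0,0],[0,0,0],[0,0,0]], turn=[[0,0,0],[0,0,0],[0,0,0],[0,0,0],[0,0,0]], newtons=60)

```text
t: 3.07
tcp_pos: [0.5363, 0.2487, 0.1646]
tool_rot: [0.999, -0.044, 0.001, -0.0]
force: [-0.1, -0.1, -0.5]
finger_gap: 0.3
gripper_force: 0.0
```

>>> apply_moves(claw=[-1,-1,-1,-1,-1], travel=[[0,0,0],[0,0,0],[0,0,0],[0,0,0],[0,0,0]], turn=[[0,0,0],[0,0,0],[0,0,0],[0,0,0],[0,0,0]])

```text
t: 3.48
tcp_pos: [0.5367, 0.2487, 0.1645]
tool_rot: [0.999, -0.044, 0.001, -0.0]
force: [0.4, 0.5, 6.1]
finger_gap: 0.17
gripper_force: 61.7
```

```bash
python3 -c "
from h import *
plan([.534,.249,.2],-5)"
```

```text
t 3.48 pos [0.5367 0.2487 0.1645] yaw -5.02 F [0.4 0.5 6.1] T [-0.05 -0.06 -0.04] gap 0.17 grip 61.7 q [ 14.  31.  90.  -0.  59. 109.]
 travel [-0.0032 -0.0001 -0.0444] turn [-0.0003 -0.0009 -0.0001]
```

>>> apply_moves(claw=[-1,-1,-1,-1,-1], travel=[[0,0,-0.01],[0,0,-0.025],[0,0,-0.045],[0,0,-0.06],[0,0,-0.069]], turn=[[0,0,0],[0,0,0],[0,0,0],[0,0,0],[0,0,0]])

```text
t: 3.9
tcp_pos: [0.5354, 0.2485, 0.2194]
tool_rot: [0.999, -0.044, 0.0, -0.0]
force: [0.4, 0.4, -1.8]
finger_gap: 0.166
gripper_force: 60.8
```

>>> apply_moves(claw=[-1,-1,-1,-1,-1], travel=[[0,0.01,0],[-0.003,0.035,0],[-0.007,0.065,0],[-0.012,0.1,0],[-0.018,0.135,0]], turn=[[0,0,0],[0,0,0],[0,0,0],[0,0,0],[0,0,0]])

```text
t: 4.32
tcp_pos: [0.5103, 0.1407, 0.2173]
tool_rot: [0.999, -0.043, -0.001, 0.0]
force: [0.5, -0.1, -1.7]
finger_gap: 0.166
gripper_force: 60.7
```

>>> apply_moves(claw=[-1,-1,-1,-1,-1], travel=[[0,0.035,0],[0,0.075,0],[0,0.115,0],[0,0.15,0],[0,0.179,0]], turn=[[0,0,0.006],[0,0,0.015],[0,0,0.025],[0,0,0.032],[0,0,0.036]])

```text
t: 4.73
tcp_pos: [0.4975, -0.0028, 0.2174]
tool_rot: [0.995, -0.101, -0.001, 0.0]
force: [0.2, 0.8, -2.4]
finger_gap: 0.17
gripper_force: 60.7
```

>>> apply_moves(claw=[-1,-1,-1,-1], travel=[[0,0,0],[0,0,0],[0,0,0],[0,0,0]], turn=[[0,0,0],[0,0,0],[0,0,0],[0,0,0]])

```text
t: 5.07
tcp_pos: [0.4986, 0.0003, 0.218]
tool_rot: [0.995, -0.1, -0.001, -0.0]
force: [-0.5, -0.2, -2.2]
finger_gap: 0.165
gripper_force: 60.7
```

```bash
python3 -c "
from h import *
plan([.5007,-.0005,.2195],-11.4)
w=cap('wrist');save(w,'w2.png',(40,280,140,440),2.5)
np.savez('w2.npz',**w)
w=cap('scene');np.savez('s2.npz',**w)"
```

```text
t 5.07 pos [4.986e-01 3.000e-04 2.180e-01] yaw -11.45 F [-0.5 -0.2 -2.2] T [-0.03  0.    0.04] gap 0.165 grip 60.7 q [-13.  20.  99.   0.  61.  89.]
 travel [ 0.0028  0.0005 -0.0019] turn [-0.0001  0.0004 -0.0003]
```

View pics/w2.png

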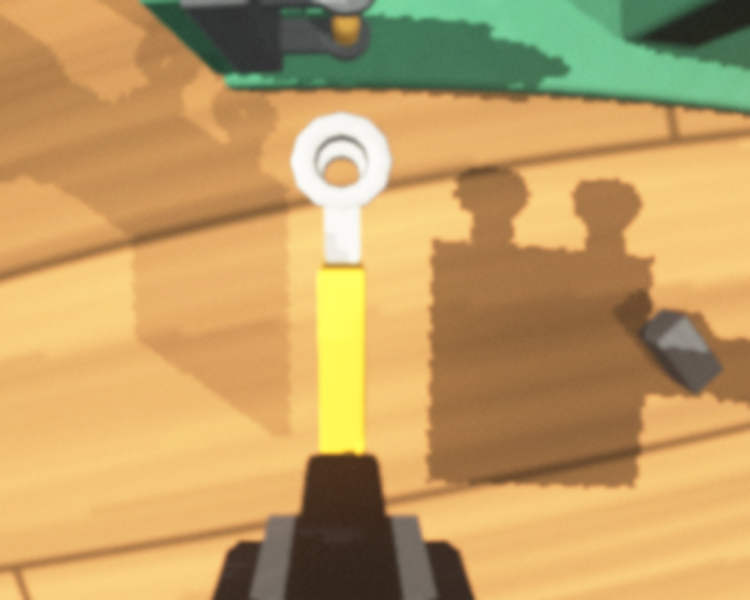

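The upper knuckle ring is at full-image (276,105) and the lower brass pin at about (278,52), nearly in line. I'll cast both onto their known heights.

```bash
cat >> h.py <<'E'
def fray(w,uv,z):
    K=w["intrinsics"];d=(np.asarray(uv,float)-[K[0,2],K[1,2]])/K[0,0];r=np.hypot(*d)
    c=np.array([*(d/r*np.sin(r) if r>0 else d),np.cos(r)]);D=w["R"].T@c;o=-w["R"].T@w["t"]
    return o+D*(z-o[2])/D[2]
def comps(w,mask,box,mn):
    m=np.zeros_like(mask,np.uint8);r0,r1,c0,c1=box;m[r0:r1,c0:c1]=mask[r0:r1,c0:c1]
    n,l,st,ce=cv2.connectedComponentsWithStats(m)
    return [(ce[i],st[i],cv2.minEnclosingCircle(np.argwhere(l==i)[:,::-1].astype(np.float32))) for i in range(1,n) if st[i,4]>=mn]
def wmask(w):
    hsv=cv2.cvtColor(w["pixels"],cv2.COLOR_RGB2HSV).astype(int);H,S,V=hsv[...,0],hsv[...,1],hsv[...,2]
    return (H>12)&(H<28)&(S>110)&(V>60),(S<45)&(V>150)
E
python3 - <<'E'
from h import *
w=dict(np.load("w2.npz"));br,wh=wmask(w)
for c in comps(w,br,(0,75,230,330),8): print("brass",c[0].round(1),c[1],c[2])
for c in comps(w,wh,(60,150,230,330),30): print("white",c[0].round(1),c[1],c[2]); print(fray(w,c[2][0],.1905))
# ring only: rows above the arm
save(w,"w2b.png",(0,130,230,330),6)
E
```

```text
brass [278.3  28.7] [271  19  15  19 185] ((278.536376953125, 27.718181610107422), 9.40821361541748)
brass [277.9  51.1] [273  46  11  12 116] ((278.0, 50.95000076293945), 6.372108459472656)
white [276.2 110. ] [ 257   85   39   60 1333] ((277.5, 114.56779479980469), 29.774328231811523)
[ 0.56812521 -0.01463548  0.1905    ]
```

View pics/w2b.png

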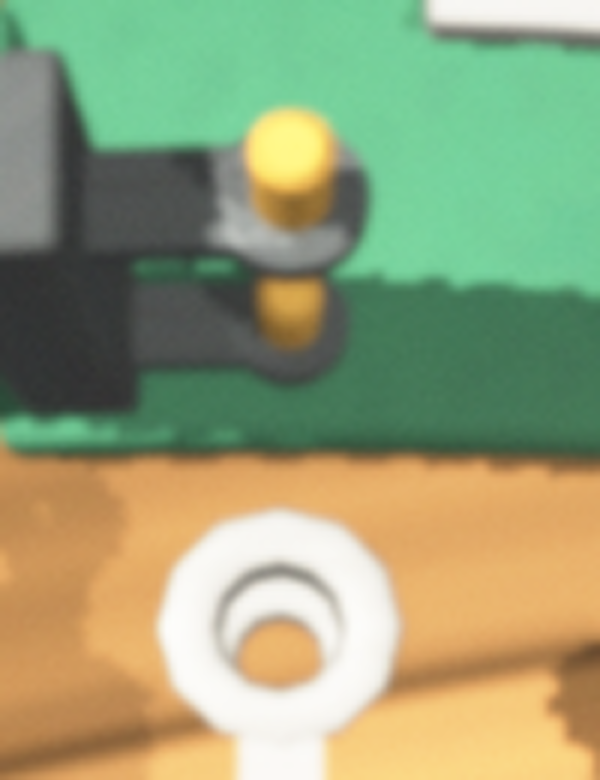

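```bash
python3 - <<'E'
from h import *
w=dict(np.load("w2.npz"))
k=fray(w,(276.6,104.3),.1905);kl=fray(w,(276.5,110),.1105)
p=fray(w,(278.3,25.0),.157);pb=fray(w,(278.3,32),.135)
tcp=np.array([.4986,.0003])
th=np.radians(-11.45);x=np.array([np.cos(th),np.sin(th)]);y=np.array([np.sin(th),-np.cos(th)])
for n,v in(("knuckle",k),("lower",kl),("pin",p),("pinbase",pb)): print(n,v.round(4),"tool-rel",(((v[:2]-tcp)@x)*1e3).round(1),(((v[:2]-tcp)@y)*1e3).round(1))
E
```

```text
knuckle [ 0.5741 -0.0153  0.1905] tool-rel 77.1 0.3
lower [ 0.5735 -0.015   0.1105] tool-rel 76.4 0.1
pin [ 0.6311 -0.0279  0.157 ] tool-rel 135.5 1.4
pinbase [ 0.632  -0.0282  0.135 ] tool-rel 136.4 1.4
```

>>> apply_moves(claw=[-1,-1,-1,-1,-1], travel=[[0.015,0.001,0],[0.035,0.001,0],[0.055,0.0014,0],[0.068,0.0014,0],[0.0733,0.0014,0]], turn=[[0,0,0],[0,0,0],[0,0,0],[0,0,0],[0,0,0]])

```text
t: 5.58
tcp_pos: [0.5581, -0.013, 0.2184]
tool_rot: [0.995, -0.1, 0.001, 0.0]
force: [1.1, 0.2, -1.2]
finger_gap: 0.169
gripper_force: 60.7
```

>>> apply_moves(claw=[-1,-1,-1,-1,-1], travel=[[0,0,0],[0,0,0],[0,0,0],[0,0,0],[0,0,0]], turn=[[0,0,0],[0,0,0],[0,0,0],[0,0,0],[0,0,0]])

```text
t: 6.0
tcp_pos: [0.5557, -0.0131, 0.2184]
tool_rot: [0.995, -0.1, -0.0, -0.0]
force: [-0.1, 0.4, -1.9]
finger_gap: 0.172
gripper_force: 60.7
```

```bash
python3 -c "
from h import *
plan([.556,-.0125,.2195],-11.4)
w=cap('wrist');save(w,'w3.png',(60,160,210,350),5)
np.savez('w3.npz',**w)"
```

```text
t 6.0 pos [ 0.5557 -0.0131  0.2184] yaw -11.5 F [-0.1  0.4 -1.9] T [-0.03  0.02 -0.04] gap 0.172 grip 60.7 q [-13.  24.  92.   0.  64.  89.]
 travel [ 0.0002 -0.0008 -0.0013] turn [-0.      0.0002 -0.0006]
```

View pics/w3.png

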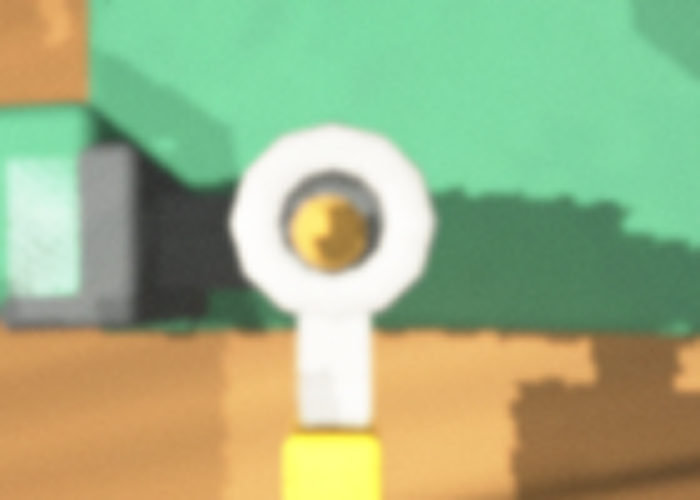

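The upper pin shows centred through the bore: bore at (276.2,104.4), pin at (276.0,106.6), which is the offset perspective gives for coaxial parts. I'll lower in small steps and watch the force.

>>> apply_moves(claw=[-1,-1,-1,-1,-1], travel=[[0,0,0.005],[0,0,0.01],[0,0,0.015],[0,0,0.0175],[0,0,0.0175]], turn=[[0,0,0],[0,0,0],[0,0,0],[0,0,0],[0,0,0]])

```text
t: 6.47
tcp_pos: [0.5558, -0.0132, 0.2035]
tool_rot: [0.995, -0.1, -0.001, -0.0]
force: [0.9, -0.3, -2.7]
finger_gap: 0.171
gripper_force: 60.7
```

>>> apply_moves(claw=[-1,-1,-1,-1,-1], travel=[[0,0,0.001],[0,0,0.002],[0,0,0.003],[0,0,0.004],[0,0,0.004]], turn=[[0,0,0],[0,0,0],[0,0,0],[0,0,0],[0,0,0]])

```text
t: 6.88
tcp_pos: [0.5563, -0.0133, 0.2011]
tool_rot: [0.995, -0.1, -0.0, -0.0]
force: [1.1, -0.8, -1.8]
finger_gap: 0.17
gripper_force: 60.7
```

```bash
python3 -c "
from h import *
plan([.5557,-.0131,.1825],-11.5)"
```

```text
t 6.88 pos [ 0.5563 -0.0133  0.2011] yaw -11.51 F [ 1.1 -0.8 -1.8] T [-0.03  0.05  0.01] gap 0.17 grip 60.7 q [-13.  26.  93.  -0.  62.  89.]
 travel [-0.0008 -0.0001  0.0232] turn [ 0.  0. -0.]
```

No resistance at 3 mm below the pin tops, so both pins have entered.

>>> apply_moves(claw=[-1,-1,-1,-1,-1], travel=[[0,0,0.002],[0,0,0.004],[0,0,0.006],[0,0,0.008],[0,0,0.01]], turn=[[0,0,0],[0,0,0],[0,0,0],[0,0,0],[0,0,0]])

```text
t: 7.3
tcp_pos: [0.5564, -0.0133, 0.193]
tool_rot: [0.995, -0.1, -0.0, -0.0]
force: [0.5, -0.2, -2.5]
finger_gap: 0.168
gripper_force: 60.7
```

>>> apply_moves(claw=[-1,-1,-1,-1,-1], travel=[[0,0,0.002],[0,0,0.004],[0,0,0.006],[0,0,0.008],[0,0,0.009]], turn=[[0,0,0],[0,0,0],[0,0,0],[0,0,0],[0,0,0]])

```text
t: 7.72
tcp_pos: [0.5563, -0.0133, 0.1857]
tool_rot: [0.995, -0.1, -0.0, -0.0]
force: [0.3, 0.4, -2.5]
finger_gap: 0.167
gripper_force: 60.7
```

```bash
python3 -c "
from h import *
plan([.5557,-.0131,.1825],-11.5)"
```

```text
t 7.72 pos [ 0.5563 -0.0133  0.1857] yaw -11.51 F [ 0.3  0.4 -2.5] T [ 0.01 -0.01  0.03] gap 0.167 grip 60.7 q [-13.  27.  93.  -0.  60.  89.]
 travel [-0.0007 -0.0001  0.004 ] turn [-0.      0.0001 -0.    ]
```

>>> apply_moves(claw=[-1,-1,-1,-1,-1], travel=[[0,0,0.001],[0,0,0.002],[0,0,0.003],[0,0,0.0038],[0,0,0.0038]], turn=[[0,0,0],[0,0,0],[0,0,0],[0,0,0],[0,0,0]])

```text
t: 8.13
tcp_pos: [0.5563, -0.0133, 0.1828]
tool_rot: [0.995, -0.1, -0.0, -0.0]
force: [0.1, 0.5, -2.2]
finger_gap: 0.169
gripper_force: 60.7
```

```bash
python3 -c "
from h import *
plan([.5557,-.0131,.1825],-11.5)"
```

```text
t 8.13 pos [ 0.5563 -0.0133  0.1828] yaw -11.51 F [ 0.1  0.5 -2.2] T [-0.05  0.03  0.03] gap 0.169 grip 60.7 q [-13.  27.  94.  -0.  59.  89.]
 travel [-0.0008 -0.0001  0.0004] turn [ 0.      0.0001 -0.0001]
```

>>> apply_moves(claw=[-1,-1,-1,-1,-1], travel=[[0,0,0.0006],[0,0,0.0006],[0,0,0.0012],[0,0,0.0012],[0,0,0.0012]], turn=[[0,0,0],[0,0,0],[0,0,0],[0,0,0],[0,0,0]])

```text
t: 8.55
tcp_pos: [0.5568, -0.0134, 0.1823]
tool_rot: [0.995, -0.1, 0.0, 0.0]
force: [-0.3, -0.3, 0.1]
finger_gap: 0.173
gripper_force: 61.0
```

```bash
python3 -c "
from h import *
plan([.5557,-.0131,.1825],-11.5)"
```

```text
t 8.55 pos [ 0.5568 -0.0134  0.1823] yaw -11.51 F [-0.3 -0.3  0.1] T [-0.04 -0.07 -0.  ] gap 0.173 grip 61.0 q [-13.  27.  94.  -0.  59.  89.]
 travel [-0.0014 -0.0001 -0.0003] turn [ 0.     -0.0003 -0.    ]
```

Seated: the force has gone from the door's weight to about zero at the expected height. I'll open the fingers a little so they cage the handle, and let the door hang.

>>> apply_moves(claw=[-0.5,-0.4,-0.4,-0.4,-0.4], travel=[[0,0,0],[0,0,0],[0,0,0],[0,0,0],[0,0,0]], turn=[[0,0,0],[0,0,0],[0,0,0],[0,0,0],[0,0,0]])

```text
t: 8.97
tcp_pos: [0.5564, -0.0133, 0.1821]
tool_rot: [0.995, -0.1, 0.0, -0.0]
force: [0.6, 0.1, 0.9]
finger_gap: 0.298
gripper_force: 0.0
```

```bash
python3 - <<'E'
from h import *
plan([.5568,-.0134,.1823],-11.5)
w=cap('wrist');np.savez('w4.npz',**w)
pin=np.array([.6320,-.0288]) 
s=manip.sense();tcp=s["tcp_pos"][:2]
br,wh=wmask(w);print([(c[0].round(1),c[1]) for c in comps(w,wh,(60,160,230,330),30)])
s=cap('scene');P=cloud(s);hsv=cv2.cvtColor(s["pixels"],cv2.COLOR_RGB2HSV).astype(int)
wm=(hsv[...,1]<60)&(hsv[...,2]>110)&(P>(.60,-.06,.05)).all(-1)&(P<(.66,-.005,.18)).all(-1)
print("knuckle z ranges",np.percentile(P[wm][:,2],[1,50,99]))
E
```

```text
t 8.97 pos [ 0.5564 -0.0133  0.1821] yaw -11.51 F [0.6 0.1 0.9] T [ 0.   -0.   -0.03] gap 0.298 grip 0.0 q [-13.  27.  94.   0.  59.  89.]
 travel [ 0.0005  0.     -0.0003] turn [-0.     -0.     -0.0001]
[(array([276.1, 114. ]), array([ 255,   87,   42,   61, 1245], dtype=int32))]
knuckle z ranges [0.13794631 0.15341307 0.15734599]
```

>>> apply_moves(claw=[-0.4,-0.4,-0.4,-0.4,-0.4], travel=[[0.0002,0.0067,0],[0.0009,0.0134,0],[0.0021,0.02,0],[0.0037,0.0265,0],[0.0058,0.0329,0]], turn=[[0,0,-0.0222],[0,0,-0.0444],[0,0,-0.0667],[0,0,-0.0889],[0,0,-0.1111]])

```text
t: 9.48
tcp_pos: [0.5556, -0.0402, 0.182]
tool_rot: [0.997, 0.076, -0.0, -0.0]
force: [-0.9, 0.7, -0.2]
finger_gap: 0.299
gripper_force: 0.0
```

>>> apply_moves(claw=[-0.4,-0.4,-0.4,-0.4,-0.4], travel=[[0.0002,0.0067,0],[0.0009,0.0134,0],[0.0021,0.02,0],[0.0037,0.0265,0],[0.0058,0.0329,0]], turn=[[0,0,-0.0222],[0,0,-0.0444],[0,0,-0.0667],[0,0,-0.0889],[0,0,-0.1111]])

```text
t: 9.9
tcp_pos: [0.5641, -0.0656, 0.1819]
tool_rot: [0.969, 0.248, -0.0, -0.0]
force: [-0.7, 0.5, 0.1]
finger_gap: 0.295
gripper_force: 0.0
```

```bash
python3 - <<'E'
from h import *
plan([.5568,-.0134,.1823],-11.5)
x=Rn.from_quat(manip.sense()["tool_rot"]).as_matrix()[:,0];print("hinge from tool",manip.sense()["tcp_pos"]+.077*x)
w=cap('wrist');save(w,'w5.png')
E
```

```text
t 9.9 pos [ 0.5641 -0.0656  0.1819] yaw 28.68 F [-0.7  0.5  0.1] T [ 0.05 -0.08  0.  ] gap 0.295 grip 0.0 q [-18.  28.  92.   0.  60.  43.]
 travel [ 0.0233 -0.0616 -0.0004] turn [-1.000e-04  1.000e-04  2.232e-01]
hinge from tool [ 0.63168152 -0.02864128  0.18192455]
```

View pics/w5.png

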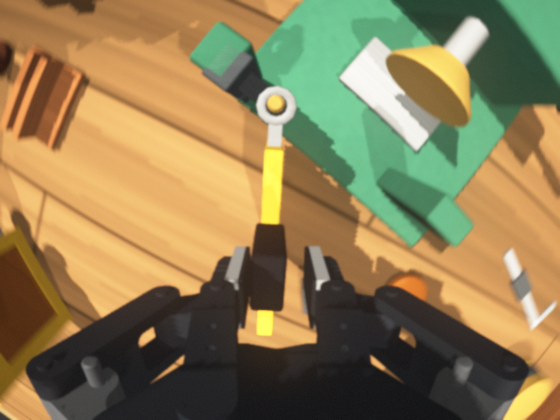

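The door is following in the cage, with the pin at (276,103) centred in the bore and nothing in the way. Carrying on with the swing.

>>> apply_moves(claw=[-0.4,-0.4,-0.4,-0.4,-0.4], travel=[[0.0002,0.0067,0],[0.0009,0.0134,0],[0.0021,0.02,0],[0.0037,0.0265,0],[0.0058,0.0329,0]], turn=[[0,0,-0.0222],[0,0,-0.0444],[0,0,-0.0667],[0,0,-0.0889],[0,0,-0.1111]])

```text
t: 10.37
tcp_pos: [0.5807, -0.0863, 0.1819]
tool_rot: [0.911, 0.411, -0.0, -0.0]
force: [0.2, -0.1, -0.7]
finger_gap: 0.296
gripper_force: 0.0
```

>>> apply_moves(claw=[-0.4,-0.4,-0.4,-0.4,-0.4], travel=[[0.0001,0.0042,0],[0.0003,0.0084,0],[0.0008,0.0125,0],[0.0014,0.0167,0],[0.0021,0.02,0]], turn=[[0,0,-0.0139],[0,0,-0.0278],[0,0,-0.0417],[0,0,-0.0556],[0,0,-0.0667]])

```text
t: 10.78
tcp_pos: [0.5939, -0.0956, 0.1819]
tool_rot: [0.864, 0.504, -0.0, -0.0]
force: [0.0, -0.2, 0.2]
finger_gap: 0.299
gripper_force: 0.1
```

>>> apply_moves(claw=[-0.4,-0.4,-0.4,-0.4,-0.4], travel=[[0.0001,0.0033,0],[0.0002,0.0067,0],[0.0005,0.01,0],[0.0007,0.0117,0],[0.0009,0.0134,0]], turn=[[0,0,-0.0111],[0,0,-0.0222],[0,0,-0.0333],[0,0,-0.0389],[0,0,-0.0444]])

```text
t: 11.2
tcp_pos: [0.6035, -0.1002, 0.1819]
tool_rot: [0.827, 0.563, -0.0, -0.0]
force: [-1.0, 0.5, 0.4]
finger_gap: 0.301
gripper_force: 0.1
```

```bash
cat >> h.py <<'E'
def doorang(nm=None):
    x=Rn.from_quat(manip.sense()["tool_rot"]).as_matrix()[:,0];print("hinge",manip.sense()["tcp_pos"]+.077*x)
    w=cap('wrist')
    if nm: save(w,nm)
    hsv=cv2.cvtColor(w["pixels"],cv2.COLOR_RGB2HSV).astype(int);m=(hsv[...,0]>24)&(hsv[...,0]<33)&(hsv[...,1]>150)&(hsv[...,2]>150)
    z=.174
    pts=np.array([fray(w,p[::-1],z)[:2] for p in np.argwhere(m) if 140<p[0]<345 and 230<p[1]<320],np.float32)
    v=cv2.fitLine(pts,cv2.DIST_HUBER,0,.01,.01).ravel();print("n",len(pts),"door line yaw",np.degrees(np.arctan2(v[1],v[0])),"pt",v[2:])
    hn=np.array([.6317,-.0287]);d=v[:2]*(1 if v[:2]@(v[2:]-hn)>0 else -1)
    e=hn+.144*d;gx=np.array([np.cos(np.radians(-11.4)),np.sin(np.radians(-11.4))])
    print("edge x_g mm",((e-[.6198,-.1062])@gx*1e3).round(1))
E
python3 -c "
from h import *
plan([.5568,-.0134,.1823],-11.5);doorang()"
```

```text
t 11.2 pos [ 0.6035 -0.1002  0.1819] yaw 68.48 F [-1.   0.5  0.4] T [ 0.01 -0.01 -0.01] gap 0.301 grip 0.1 q [-20.  31.  86.   0.  63.   2.]
 travel [ 0.0795 -0.0941 -0.0005] turn [-1.000e-04  1.000e-04  4.443e-01]
hinge [ 0.63177665 -0.02852034  0.1819056 ]
n 1260 door line yaw 65.242386 pt [ 0.61370635 -0.06886117]
edge x_g mm -36.9
```

>>> apply_moves(claw=[-0.4,-0.4,-0.4,-0.4,-0.4], travel=[[0,0.0017,0],[0.0001,0.0034,0],[0.0001,0.005,0],[0.0002,0.0067,0],[0.0004,0.0084,0]], turn=[[0,0,-0.0056],[0,0,-0.0111],[0,0,-0.0167],[0,0,-0.0222],[0,0,-0.0278]])

```text
t: 11.67
tcp_pos: [0.61, -0.1025, 0.182]
tool_rot: [0.801, 0.599, -0.0, -0.0]
force: [-0.6, 0.7, -0.3]
finger_gap: 0.303
gripper_force: 0.0
```

>>> apply_moves(claw=[-0.4,-0.4,-0.4,-0.4,-0.4], travel=[[0,0.0017,0],[0.0001,0.0034,0],[0.0001,0.005,0],[0.0002,0.0067,0],[0.0004,0.0084,0]], turn=[[0,0,-0.0056],[0,0,-0.0111],[0,0,-0.0167],[0,0,-0.0222],[0,0,-0.0278]])

```text
t: 12.08
tcp_pos: [0.6166, -0.1041, 0.182]
tool_rot: [0.774, 0.633, 0.0, 0.0]
force: [0.3, 0.1, -0.5]
finger_gap: 0.3
gripper_force: 0.0
```

>>> apply_moves(claw=[-0.4,-0.4,-0.4,-0.4,-0.4], travel=[[0,0.0008,0],[0,0.0016,0],[0,0.0024,0],[0,0.0032,0],[0.0001,0.004,0]], turn=[[0,0,-0.0028],[0,0,-0.0056],[0,0,-0.0083],[0,0,-0.0111],[0,0,-0.0139]])

```text
t: 12.5
tcp_pos: [0.6197, -0.1046, 0.182]
tool_rot: [0.76, 0.65, -0.0, -0.0]
force: [0.4, -0.1, -0.1]
finger_gap: 0.3
gripper_force: 0.0
```

```bash
python3 -c "
from h import *
plan([.5568,-.0134,.1823],-11.5);doorang()"
```

```text
t 12.5 pos [ 0.6197 -0.1046  0.182 ] yaw 81.05 F [ 0.4 -0.1 -0.1] T [ 0.04  0.05 -0.  ] gap 0.3 grip 0.0 q [-20.  32.  83.  -0.  65. -11.]
 travel [ 0.1004 -0.0954 -0.0004] turn [-0.      0.      0.5141]
hinge [ 0.63163809 -0.02857     0.18197938]
n 1558 door line yaw 77.33443 pt [ 0.6192757  -0.08795678]
edge x_g mm -6.8
```

Edge is at about −7 mm. I'll continue in half-degree steps until the stop is felt.

>>> apply_moves(claw=[-0.4,-0.4,-0.4,-0.4,-0.4], travel=[[0,0.0008,0],[0,0.0016,0],[0,0.0024,0],[0,0.0032,0],[0.0001,0.004,0]], turn=[[0,0,-0.0028],[0,0,-0.0056],[0,0,-0.0083],[0,0,-0.0111],[0,0,-0.0139]])

```text
t: 12.97
tcp_pos: [0.6229, -0.1051, 0.182]
tool_rot: [0.746, 0.666, -0.0, 0.0]
force: [0.5, 0.5, -0.2]
finger_gap: 0.301
gripper_force: 0.0
```

```bash
python3 -c "
from h import *
plan([.5568,-.0134,.1823],-11.5);doorang()"
```

```text
t 12.97 pos [ 0.6229 -0.1051  0.182 ] yaw 83.54 F [ 0.5  0.5 -0.2] T [0.03 0.09 0.02] gap 0.301 grip 0.0 q [-20.  32.  83.  -0.  65. -13.]
 travel [ 0.1046 -0.0949 -0.0004] turn [0.    0.    0.528]
hinge [ 0.63152242 -0.02856877  0.18200554]
n 1568 door line yaw 79.653824 pt [ 0.62201434 -0.08729602]
edge x_g mm -1.0
```

>>> apply_moves(claw=[-0.4,-0.4,-0.4,-0.4,-0.4], travel=[[0,0.0008,0],[0,0.0016,0],[0,0.0024,0],[0,0.0024,0],[0,0.0024,0]], turn=[[0,0,-0.0028],[0,0,-0.0056],[0,0,-0.0083],[0,0,-0.0083],[0,0,-0.0083]])

```text
t: 13.43
tcp_pos: [0.6239, -0.105, 0.1819]
tool_rot: [0.737, 0.676, -0.001, -0.001]
force: [-3.0, 0.4, 0.8]
finger_gap: 0.304
gripper_force: 1.6
```

```bash
python3 -c "
from h import *
plan([.5568,-.0134,.1823],-11.5);doorang()"
```

```text
t 13.43 pos [ 0.6239 -0.105   0.1819] yaw 85.0 F [-3.   0.4  0.8] T [ 0.12  0.52 -0.03] gap 0.304 grip 1.6 q [-20.  33.  82.  -0.  65. -15.]
 travel [ 0.1067 -0.0935 -0.0003] turn [-6.000e-04  4.000e-04  5.361e-01]
hinge [ 0.63059715 -0.0282644   0.18192786]
n 1491 door line yaw 80.12617 pt [ 0.6231725  -0.08514375]
edge x_g mm 0.2
```

Contact with the stop: 3 N, edge at 0 mm. I'll hold, centre the cage, open and lift away.

>>> apply_moves(claw=[-0.4,-0.4,-0.4,-0.4,-0.4], travel=[[0,0,0],[0,0,0],[0,0,0],[0,-0.003,0],[0,-0.006,0]], turn=[[0,0,0],[0,0,0],[0,0,0],[0,0,0.014],[0,0,0.025]])

```text
t: 13.9
tcp_pos: [0.6216, -0.1054, 0.1822]
tool_rot: [0.764, 0.645, 0.001, 0.002]
force: [-0.4, 0.7, 0.1]
finger_gap: 0.3
gripper_force: 0.0
```

>>> apply_moves(claw=[-0.2,0,0.2,0.2,0.2], travel=[[0,0,0],[0,0,0],[0,0,0],[0,0,0],[0,0,0]], turn=[[0,0,0],[0,0,0],[0,0,0],[0,0,0],[0,0,0]])

```text
t: 14.32
tcp_pos: [0.6203, -0.105, 0.182]
tool_rot: [0.763, 0.646, 0.0, 0.0]
force: [0.0, 0.0, -0.3]
finger_gap: 0.597
gripper_force: 0.0
```

>>> apply_moves(claw=[0.2,0.2,0.2,0.2,0.2], travel=[[0,0,-0.02],[0,0,-0.05],[0,0,-0.08],[0,0,-0.1],[0,0,-0.1]], turn=[[0,0,0],[0,0,0],[0,0,0],[0,0,0],[0,0,0]])

```text
t: 14.73
tcp_pos: [0.6226, -0.1057, 0.2663]
tool_rot: [0.763, 0.646, 0.002, 0.004]
force: [-0.1, 0.1, 0.8]
finger_gap: 0.603
gripper_force: 0.0
```

```bash
python3 -c "
from h import *
plan([.5568,-.0134,.1823],-11.5);doorang('w6.png')
s=cap('scene');save(s,'s6.png',(170,340,60,280),3.4)"
```

```text
t 14.73 pos [ 0.6226 -0.1057  0.2663] yaw 80.51 F [-0.1  0.1  0.8] T [-0.03 -0.03 -0.04] gap 0.603 grip 0.0 q [-20.  27.  78.   0.  74. -10.]
 travel [ 0.1004 -0.1011  0.104 ] turn [ 0.0026 -0.0019  0.5112]
hinge [ 0.63532558 -0.02975515  0.26622532]
n 808 door line yaw 79.55774 pt [ 0.6201196  -0.09391824]
edge x_g mm -1.2
```

View pics/s6.png

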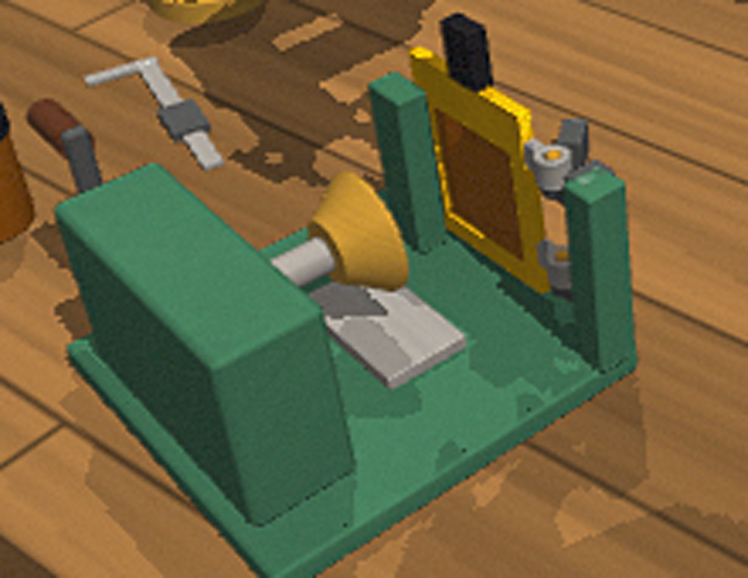

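The picture shows the door hanging shut on both pins, knuckles at crop (552,160) and (555,265). It lies against the stop post and the gripper is clear of it. I'll let it settle, check for drift and hand in.

>>> apply_moves(claw=[0.2,0.2,0.2,0.2,0.2], travel=[[0,0,0],[0,0,0],[0,0,0],[0,0,0],[0,0,0]], turn=[[0,0,0],[0,0,0],[0,0,0],[0,0,0],[0,0,0]])

```text
t: 15.25
tcp_pos: [0.6197, -0.1048, 0.2612]
tool_rot: [0.763, 0.646, -0.0, -0.001]
force: [-0.2, 0.3, 0.2]
finger_gap: 0.605
gripper_force: 0.0
```

```bash
python3 -c "
from h import *
doorang();print(manip.sign_off())"
```

```text
hinge [ 0.63241164 -0.02883447  0.26123538]
n 768 door line yaw 79.26941 pt [ 0.6199213  -0.09710441]
edge x_g mm -2.0
the job is handed in; nothing more can be done
None
```

The middle-sized door hangs fully home on both pins, swung shut against the stop post with its free edge measured about 2 mm in front of the doorway plane, and the gripper is clear; the job was handed in at about 15 s, with no verdict returned.

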